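# Switch on the slide dryer and hold the surface probe on its plate

## Task

Switch the slide dryer on: press its sprung knob down, turn it clockwise (seen from above) to its stop while it is down, and let it spring back up. Then take the surface probe out of its stand and hold its tip inside the black ring on the dryer's sloping plate, the probe square to the plate, pressing gently so that the sprung tip is about half pushed in. Finish while still holding it there, without letting go, and leave the other things on the counter where they are.

Things in the scene. Friction and masses are not known exactly. Their poses are not given: they have to be found in the camera images.
- dryer: Fixed white slide dryer, 200 (x) by 320 (y) mm. Origin: centre of its underside; z up, -x its front, towards the robot. Right half (y < 0): flat deck 50 mm high, knob axis at x -20, y -90 mm. Left half (y 0 to 160 mm): aluminium plate 180 mm long sloping 0.35 rad (20 degrees), 59 mm high at the front, 121 mm at the back, with a 3 mm ledge along its front edge
- knob_grip (a point): On the black knob's upright axis, at the height to grip: 86 mm above the counter with the knob up. Bar grip 44 mm long (this point's x), 12 mm wide (its y), 34 mm high (64 to 98 mm above the counter), on a round skirt 48 mm across, 8 mm thick. The point turns and sinks with the knob; z up
- knob_press (a joint): How far the knob is pressed, m: 0 up, 0.005 fully down. Spring: 1.5 N at the start, 6 N fully down. Unless it is at least 4 mm down a hidden stop blocks turning past about 0.18 rad (do not force it); let go between about 0.2 and 0.8 rad it stays down; beyond that it springs up and stays as turned
- knob_turn (a joint): Turn of the knob, rad, growing clockwise seen from above: 0 bar along the dryer's x axis (off), 1.35 at its stop (on). It starts between 0 and 0.12. Little friction
- spot: Black ring printed on the sloping plate, 34 mm across outside, 26 mm inside, on the plate's middle line at the dryer's x = 0, y = 40 to 120 mm. Origin: the ring's centre on the plate's surface, 90 mm above the counter. Axes as the dryer's, not tilted
- ring (a point): The ring's centre on the plate's surface, with tilted axes: z is the plate's outward normal (up and towards the dryer's front), x runs up the slope, y is the dryer's y
- stand: Probe stand fixed to the counter: aluminium block 70 by 70 mm, 50 mm high, with an upright through hole of 19 mm in its middle. Origin: centre of its underside
- probe_grip (a point): Centre of the probe's round black handle, 26 mm across, 90 mm long, upright on the stand's top (50 to 140 mm above the counter, centre at 95). Below it, in the hole: steel barrel 14 mm across, 24 long, then the sprung tip 8 mm across, 18 long (lift 45 mm to clear). Tip's flat end 87 mm below this point. z along the probe, tip to handle. About 0.12 kg
- probe: The probe. Origin: on its axis at the lower end of the handle, 45 mm below the handle's centre; z along the probe, from tip to handle
- tip_end (a point): Centre of the flat end of the probe's sprung tip
- probe_tip (a joint): How far the probe's tip is pushed in, m: 0 out, 0.012 fully in. Spring: 0.5 N to start, then 0.25 N per mm (2 N at 6 mm, half in; 3.5 N fully in)
- slide_box: Bystander: closed grey box, 85 x 60 mm, 32 mm high; loose. Origin: centre of its underside
- bottle: Bystander: small amber bottle, 48 mm across, 95 mm high; loose. Origin: centre of its underside
- tube_rack: Bystander: orange tube rack, 150 (x) by 60 mm, 45 mm high; loose. Origin: centre of its underside

How it is judged:
By the outcome, as a careful person would: the job done as asked, in the order asked, and still so for the second after the job is handed in, while the arm keeps its last pose, push and grip.
It also fails if it takes over 51 s, if anything falls off the work surface, if the arm or the gripper's body presses on something with over 40 N, if the wrist force passes 120 N, or if a joint passes its speed limit or range.

## Robot

A 6-joint arm with a two-finger parallel gripper is mounted at the origin on the work surface. World frame = base frame: x ahead of the robot, y to its left, z up, the work surface at z = 0. Lengths are in m, angles in rad, forces in N, time in s.
With the tool pointing down it reaches from about 0.325 to 0.775 m from the base axis. Payload 5.5 kg.
Tool frame: the origin (TCP) lies on the centre line of the jaws, within the pads' length; the fingertips stand bot.tcp_to_tips ahead of it and the grasp point (between the pads) lies 3 mm ahead of it (bot.tcp_to_tips is the distance from the TCP to the fingertips, in m); x points along the fingers, z is the direction in which the jaws open and shut, and the axes are right-handed (so a half turn about x gives the same grasp; the last joint's range is limited). The gripper opens to 85 mm and grips with 20 to 120 N. Pads are 22 mm wide; open, the fingers measure 114 mm over their backs; the gripper's body (76 mm by 85 mm) begins 54 mm behind the grasp point. The pads swing forward as they close: fully open they stand 13 mm farther back than shut.
Start: joints at [-1.287, 0.091, 1.231, -0, 1.82, -0.057], TCP at [0.201, -0.566, 0.253] pointing down, gripper open.
Joint ranges: [-2.87, 2.87], [-0.86, 2.18], [0.17, 2.46], [-1.51, 4.65], [0.06, 2.69], [-2.65, 2.65]. Speed limits (rad/s): [2.57, 2.57, 3.01, 3.14, 3.14, 3.14].

## Interface

Orientations are given as a 3x3 rotation matrix whose columns are the frame's x, y, z axes.
In Python, from station import bot gives the robot as it stands. The module is installed in compiled form; this text tells all that it offers.
- The arm moves only by the tool arm_command, never from a script. Its argument "rows" is a list of rows, each an object of numbers: "ax", "ay", "az": the turn, a rotation vector about the tool's x, y, z in rad; "x", "y", "z": the shift along the tool's x, y, z in m; "jaw": the finger opening in m, from 0 to 0.0854. In form: [{"ax": .., "ay": .., "az": .., "x": .., "y": .., "z": .., "jaw": ..}, ...]. A call has 1 to 12 rows; each row shifts and turns the commanded pose from where the row before left it, along the tool's axes as they then stand; what a row does not reach is not made up. A row lasts 1/8 s, in which the tool goes at most 62.5 mm and 10.7 degrees, less where a joint would pass 70% of its speed; a pose out of reach is approached as far as the arm can. A call with a gripper value outside its range is refused whole. The fingers move at their own pace and stop on an object; "newtons" is the grip in N (left out, the last holds). Time passes only in rows, so rows that do not move let the fingers close. It gives the time, the measured TCP pose, the force and the opening at its end, in the units of the state.
- bot.get_obs(): the state, without advancing time (a new reading comes with each control period).
- bot.capture(name): name is "side" or "top"; returns the picture (400x640x3 uint8, blue, green, red); there is no depth.
- bot.camera_params(name): a dict with "K" (3x3 intrinsics, pixels), "eye" and "rotation" of the camera in the world. Camera axes: x right, y down, z forward; pixel columns grow to the right and rows downward; lengths in m; the calibration is good to about 2 mm. A picture is of the moment at which its call begins. camera_params takes no time and is no camera call.
- bot.hand_in(): hands the job in, once; it reports no verdict.
The state is a dict: "time_s": time; "joint_positions": joint angles; "joint_vel": joint speeds; "effort": joint torques, N m; "tool_pos": TCP position; "orientation": TCP orientation; "wrist_force": force on the tool from outside, world axes, zero at the start; "moment": the same for the moment, N m; "finger_gap": finger opening in m.
Only numpy, scipy, OpenCV 4.12 (cv2) and the standard library are available. Lean on these libraries where they do the work, as an engineer would, in place of code of your own. Each camera call takes 0.05 s, during which the arm holds its last target.

## Working session

There is one attempt and no reset: what is moved stays moved. The work goes in short steps, Python scripts to look and compute and a tool call to move; the robot and the scene stay as the last step left them, time stands still between calls to the robot, and variables do not carry over. Pictures are saved under pics/ and viewed, and the job is handed in when it is done.

Besides the shell and the picture viewer there is one more tool, called as a command line: name --argument value ..., lists and objects as JSON in quotes. arm_command: Moves the arm, as the interface text tells. Its arguments: {"type":"object","properties":{"rows":{"type":"array","items":{"type":"object","properties":{"ax":{"type":"number"},"ay":{"type":"number"},"az":{"type":"number"},"x":{"type":"number"},"y":{"type":"number"},"z":{"type":"number"},"jaw":{"type":"number"}}}},"newtons":{"type":"number"}},"required":["rows"]}

```bash
mkdir -p pics
python3 - <<'E'
from station import bot
import cv2,numpy as np
np.set_printoptions(precision=4,suppress=True)
o=bot.get_obs()
for k,v in o.items(): print(k,np.array(v))
print(bot.tcp_to_tips)
for n in("side","top"):
    p=bot.camera_params(n);print(n,p)
    cv2.imwrite(f"pics/{n}0.png",bot.capture(n))
E
```

```text
time_s 0.0
joint_positions [-1.2867  0.0919  1.2319  0.      1.8198 -0.0567]
joint_vel [-0.0002  0.0013 -0.0013 -0.0002  0.0001 -0.0001]
effort [ -0.0011 -45.8743 -41.8022  -0.0003   0.0118   0.    ]
tool_pos [ 0.2005 -0.5653  0.2521]
orientation [[-0.0005  0.9425  0.3343]
 [ 0.0019  0.3343 -0.9425]
 [-1.      0.0002 -0.002 ]]
wrist_force [-0.5271 -1.0127 -0.5416]
moment [ 0.0433 -0.0089  0.0159]
finger_gap 0.08508463789549404
0.022
side {'K': array([[374.6564,   0.    , 317.9793],
       [  0.    , 374.6564, 195.2007],
       [  0.    ,   0.    ,   1.    ]]), 'eye': array([0.0138, 0.7042, 0.5894]), 'rotation': array([[-0.7902, -0.3166,  0.5247],
       [-0.6129,  0.4043, -0.6789],
       [ 0.0028, -0.8581, -0.5135]])}
top {'K': array([[467.4246,   0.    , 315.0618],
       [  0.    , 467.4246, 197.5119],
       [  0.    ,   0.    ,   1.    ]]), 'eye': array([0.4068, 0.0745, 1.1025]), 'rotation': array([[ 0.015 , -0.9954,  0.0941],
       [-0.9999, -0.0154, -0.0032],
       [ 0.0046, -0.0941, -0.9956]])}
```

View pics/side0.png

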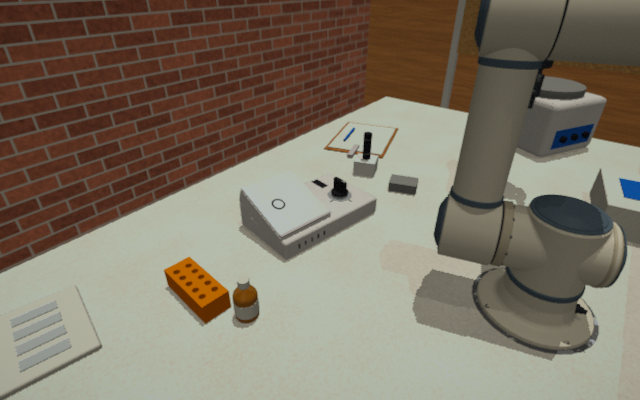

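View pics/top0.png

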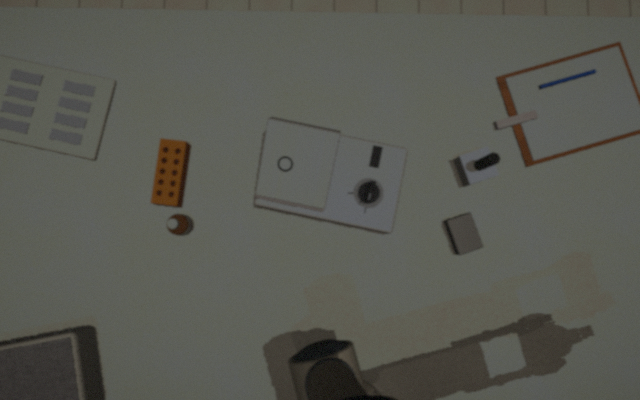

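The side view shows the dryer at about (305,210), with its ring at (278,204), the knob at (340,188) and the probe at (367,150). In the top view the ring is at (285,163), the knob at (369,192), the probe at (487,160), and the box at (463,233) sits near the stand. I'll enlarge these for measuring.

Run:
```python
import cv2,numpy as np
t=cv2.imread("pics/top0.png");s=cv2.imread("pics/side0.png")
t=np.clip(t.astype(float)*2,0,255).astype('uint8')
a=cv2.resize(t[110:240,240:420],None,fx=4,fy=4,interpolation=cv2.INTER_CUBIC)
b=cv2.resize(t[130:260,430:540],None,fx=4,fy=4,interpolation=cv2.INTER_CUBIC)
c=cv2.resize(s[120:260,230:430],None,fx=4,fy=4,interpolation=cv2.INTER_CUBIC)
cv2.imwrite("pics/a.png",a);cv2.imwrite("pics/b.png",b);cv2.imwrite("pics/c.png",c)
```

```text
(no output)
```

View pics/a.png

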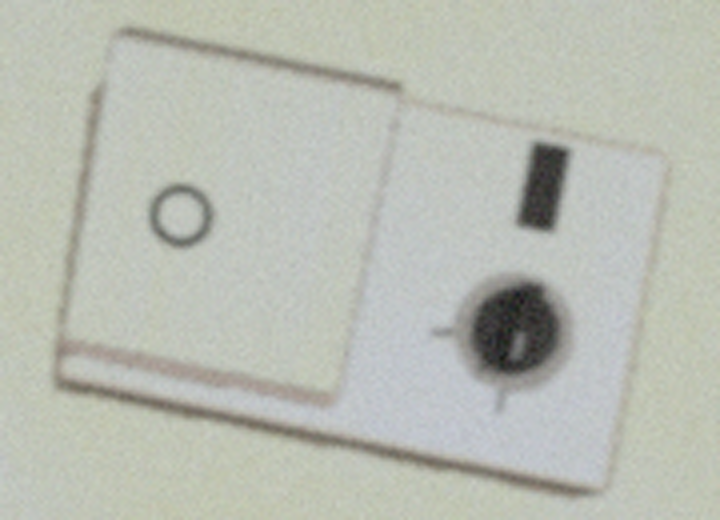

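View pics/b.png

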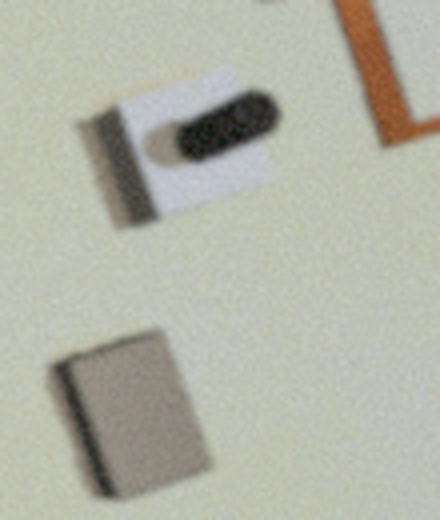

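View pics/c.png

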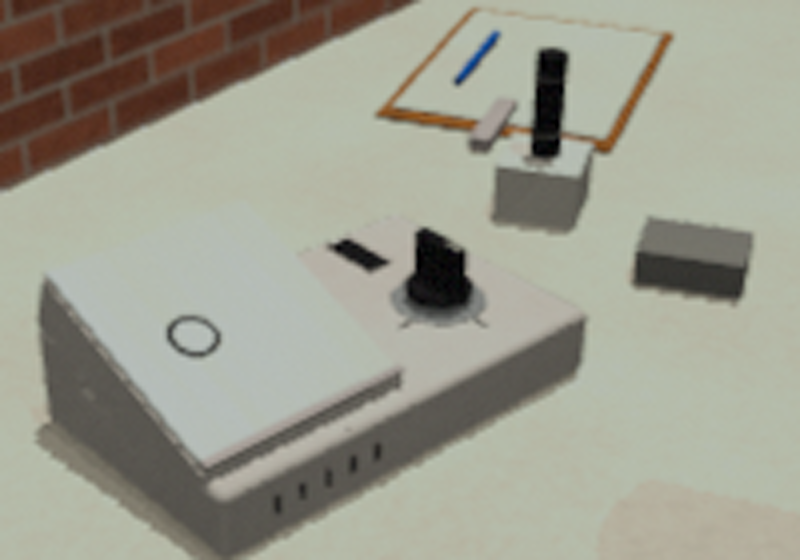

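```bash
cat > h.py <<'E'
import cv2,numpy as np
from station import bot
np.set_printoptions(precision=4,suppress=True)
def ray(n,u,v):
    p=bot.camera_params(n);d=np.array(p['rotation'])@np.linalg.inv(p['K'])@np.array([u,v,1.]);return np.array(p['eye']),d/np.linalg.norm(d)
def onz(n,u,v,z):
    e,d=ray(n,u,v);return e+d*(z-e[2])/d[2]
def tri(pt,ps):
    A=np.zeros((3,3));b=np.zeros(3);R=[ray("top",*pt),ray("side",*ps)]
    for e,d in R:
        M=np.eye(3)-np.outer(d,d);A+=M;b+=M@e
    x=np.linalg.solve(A,b);return x,[np.linalg.norm((np.eye(3)-np.outer(d,d))@(x-e)) for e,d in R]
def proj(n,P):
    p=bot.camera_params(n);q=np.array(p['K'])@np.array(p['rotation']).T@(np.array(P)-p['eye']);return q[:2]/q[2]
E
python3 - <<'E'
from h import *
t=cv2.imread("pics/top0.png");s=cv2.imread("pics/side0.png")
def blobs(im,x0,x1,y0,y1,th,tag):
    g=cv2.cvtColor(im,cv2.COLOR_BGR2GRAY)[y0:y1,x0:x1]
    g=cv2.resize(g,None,fx=4,fy=4,interpolation=cv2.INTER_CUBIC);g=cv2.GaussianBlur(g,(5,5),0)
    m=(g<th).astype('uint8')
    for c in cv2.findContours(m,cv2.RETR_CCOMP,cv2.CHAIN_APPROX_NONE)[0]:
        if len(c)<60: continue
        c=((c+.5)/4-.5+np.array([x0,y0])).astype('float32')
        (e)=cv2.fitEllipse(c);r=cv2.minAreaRect(c);print(tag,"ell",np.array(e[0]),np.array(e[1]),round(e[2],1),"rect",np.array(r[0]),np.array(r[1]),r[2],"c",cv2.contourArea(c))
print(np.median(cv2.cvtColor(t,6)[120:220,260:400]))
blobs(t,272,300,148,178,75,"ringT")
blobs(s,268,290,194,214,130,"ringS")
blobs(t,340,400,140,215,50,"knobT")
blobs(t,468,505,146,178,45,"probeT")
blobs(s,320,360,170,205,70,"knobS")
blobs(s,355,378,128,162,70,"probeS")
f=lambda c:np.array([(c[0]+.5)/4-.5+240,(c[1]+.5)/4-.5+110])
P=[onz("top",*f(c),z) for c,z in [((665,152),.05),((607,490),.05),((60,380),.05)]]
for p in P:print(p)
d=P[0]-P[1];print(np.linalg.norm(d),np.arctan2(d[1],d[0]));d=P[2]-P[1];print(np.linalg.norm(d),np.arctan2(-d[0],d[1]))
print("deckdisc",onz("top",*f((515,331)),.05))
E
```

```text
97.0
ringT ell [284.8003 163.5184] [15.308  15.5824] 142.3 rect [284.9375 163.5625] [15.5563 15.3796] 45.0 c 187.03125
ringT ell [284.7757 163.429 ] [11.2919 11.5928] 112.5 rect [284.75  163.375] [11.4905 11.1369] 45.0 c 102.5625
ringS ell [277.8699 203.6404] [ 9.7858 13.4136] 103.7 rect [277.875 203.625] [12.3744 10.6066] 45.0 c 102.625
ringS ell [278.0152 203.4938] [ 7.9133 10.7573] 104.1 rect [277.9941 203.5106] [10.5385  8.086 ] 29.054607391357422 c 66.40625
knobT ell [368.3629 192.0401] [20.3287 22.6648] 32.7 rect [368.0949 192.239 ] [20.7818 21.537 ] 64.98310089111328 c 359.21875
knobT ell [375.391  156.2769] [ 8.6509 24.3986] 11.7 rect [375.3612 156.2796] [ 8.1868 20.2928] 10.954061508178711 c 151.59375
probeT ell [486.2795 161.2349] [10.8851 29.1058] 66.0 rect [486.1071 161.4531] [10.52   26.0957] 64.29004669189453 c 238.15625
knobS ell [321.9697 184.4264] [4.0241 7.1034] 117.6 rect [321.8787 184.7022] [7.2887 3.9016] 30.963754653930664 c 18.3125
knobS ell [338.9518 188.7175] [15.4357 21.0103] 169.0 rect [340.0353 188.0553] [16.3002 20.0505] 12.407418251037598 c 234.40625
probeS ell [366.7405 145.3938] [ 7.2163 34.3774] 4.7 rect [366.5655 145.5888] [ 7.308  27.1766] 4.763641834259033 c 171.375
[ 0.6241 -0.1348  0.05  ]
[ 0.4308 -0.1015  0.05  ]
[0.4881 0.2073 0.05  ]
0.19611765220193308 -0.1703791854168609
0.3141101198411958 -0.18332513915504908
deckdisc [ 0.5199 -0.0494  0.05  ]
```

Run:
```python
from h import *
print("ring",tri((284.79,163.47),(277.94,203.57)),onz("top",284.79,163.47,.09),onz("side",277.94,203.57,.09))
print("probe c",tri((486.2,161.35),(366.65,145.5)),onz("top",486.2,161.35,.095),onz("side",366.65,145.5,.095))
for yaw in(-.17,-.18,-.19):
  R=np.array([[np.cos(yaw),-np.sin(yaw),0],[np.sin(yaw),np.cos(yaw),0],[0,0,1]])
  k=np.array([.5199,-.0494,.05]); r=onz("top",284.79,163.47,.09)
  print(yaw,R.T@(r-k), "expect x 20")
  for dt in ((-20-100*0-80,-160+90),):pass
# skirt visible center estimates
k=[.5199,-.0494]
for z in(.05,.064,.098):print(z,proj("top",k+[z]),proj("side",k+[z]))
# bar ends along top
g=cv2.imread("pics/top0.png");g=cv2.resize(np.clip(g[175:210,350:390]*3.0,0,255).astype('uint8'),None,fx=14,fy=14,interpolation=cv2.INTER_CUBIC);cv2.imwrite("pics/k.png",g)
s=cv2.imread("pics/side0.png");cv2.imwrite("pics/ks.png",cv2.resize(s[170:210,315:365],None,fx=12,fy=12,interpolation=cv2.INTER_CUBIC))
```

```text
ring (array([0.5765, 0.1389, 0.091 ]), [np.float64(0.0003597571087802034), np.float64(0.00035975710878017393)]) [0.5764 0.1387 0.09  ] [0.578  0.1379 0.09  ]
probe c (array([ 0.5876, -0.3009,  0.0954]), [np.float64(0.0005240397825673159), np.float64(0.0005240397825673762)]) [ 0.5872 -0.3013  0.095 ] [ 0.5885 -0.3014  0.095 ]
-0.17 [0.0239 0.195  0.04  ] expect x 20
-0.18 [0.0219 0.1952 0.04  ] expect x 20
-0.19 [0.02   0.1954 0.04  ] expect x 20
0.05 [368.3704 192.3715] [339.4639 194.4731]
0.064 [369.1102 191.7138] [339.6255 190.1695]
0.098 [370.9917 190.0411] [340.0273 179.4676]
```

View pics/k.png

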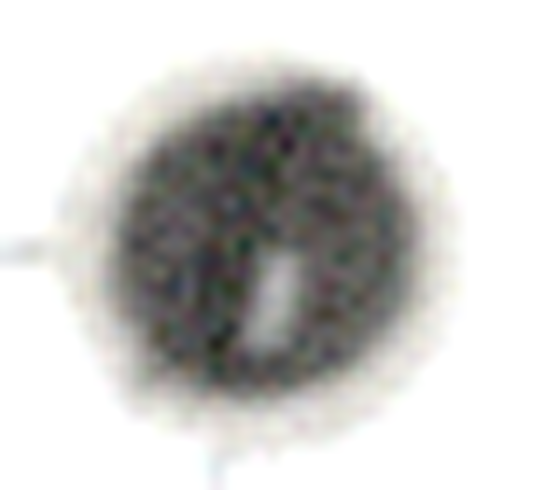

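View pics/ks.png

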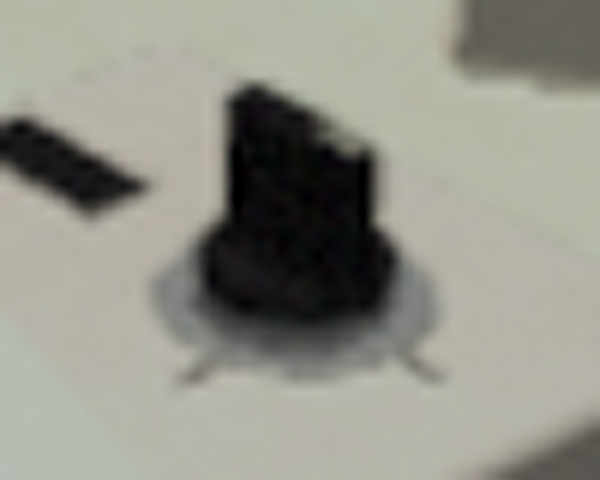

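```bash
cat >> h.py <<'E'
from scipy.spatial.transform import Rotation as Ro
def Rdown(za,tilt=0,yaw=-.185):
    # tool x down, z at angle za; tilt: rotate about dryer y so -x -> plate normal
    z=np.array([np.cos(za),np.sin(za),0]);x=np.array([0,0,-1.]);R=np.c_[x,np.cross(z,x),z]
    ax=np.array([-np.sin(yaw),np.cos(yaw),0])
    return Ro.from_rotvec(-tilt*ax).as_matrix()@R
def delta(P,R):
    o=bot.get_obs();C=np.array(o['orientation'])
    print("t",o['time_s'],"pos",np.array(o['tool_pos']),"gap",o['finger_gap'],"F",np.array(o['wrist_force']),"j",np.array(o['joint_positions']))
    print("shift in current tool axes",C.T@(np.array(P)-o['tool_pos']),"rotvec",Ro.from_matrix(C.T@R).as_rotvec())
E
python3 - <<'E'
from h import *
f=lambda c:((c[0]+.5)/14-.5+350,(c[1]+.5)/14-.5+175)
a=onz("top",*f((283,255)),.098);b=onz("top",*f((265,345)),.098);print(a,b,np.arctan2((a-b)[1],(a-b)[0]))
# side bar top edge ends
g=lambda c:((c[0]+.5)/12-.5+315,(c[1]+.5)/12-.5+170)
a=onz("side",*g((245,88)),.098);b=onz("side",*g((365,148)),.098);print(a,b,(a+b)/2,np.arctan2((a-b)[1],(a-b)[0]))
print(Rdown(0,.35)[:,0],Rdown(0)@[1,0,0])
delta([.52,-.0494,.25],Rdown(np.pi/2-.215))
E
```

```text
[ 0.514  -0.0467  0.098 ] [ 0.5   -0.044  0.098] -0.19201646876479128
[ 0.5397 -0.0531  0.098 ] [ 0.5015 -0.0464  0.098 ] [ 0.5206 -0.0498  0.098 ] -0.17350257791466797
[ 0.337  -0.0631 -0.9394] [ 0.  0. -1.]
t 0.1 pos [ 0.2005 -0.5653  0.2522] gap 0.08553633650679374 F [-0.3872  0.6341  0.6397] j [-1.2867  0.0918  1.2318 -0.      1.8198 -0.0567]
shift in current tool axes [ 0.003   0.4736 -0.3794] rotvec [-2.5858 -0.0005 -0.0023]
```

arm_command --rows '[{"y": 0.0395,"z": -0.0316},{"y": 0.0395,"z": -0.0316},{"y": 0.0395,"z": -0.0316},{"y": 0.0395,"z": -0.0316},{"y": 0.0395,"z": -0.0316},{"y": 0.0395,"z": -0.0316},{"y": 0.0395,"z": -0.0316},{"y": 0.0395,"z": -0.0316},{"y": 0.0395,"z": -0.0316},{"y": 0.0395,"z": -0.0316},{"y": 0.0395,"z": -0.0316},{"y": 0.0395,"z": -0.0316}]'

```text
schema error: expected keys ax, ay, az, x, y, z, jaw
```

arm_command --rows '[{"ax": -0.18},{"ax": -0.18},{"ax": -0.18},{"ax": -0.18},{"ax": -0.18},{"ax": -0.18},{"ax": -0.18},{"ax": -0.18},{"ax": -0.18},{"ax": -0.18},{"ax": -0.18},{"ax": -0.18}]'

```text
schema error: expected keys ax, ay, az, x, y, z, jaw
```

arm_command --rows '[{"ax": -0.18},{"ax": -0.18},{"ax": -0.08,"jaw": 0.045},{},{}]'

```text
schema error: expected keys ax, ay, az, x, y, z, jaw
```

Run:
```python
from h import *
delta([.52,-.0494,.089],Rdown(np.pi/2-.20))
```

```text
t 0.1 pos [ 0.2005 -0.5653  0.2522] gap 0.08553633650679374 F [-0.3872  0.6341  0.6397] j [-1.2867  0.0918  1.2318 -0.      1.8198 -0.0567]
shift in current tool axes [ 0.164   0.4735 -0.3791] rotvec [-2.6008 -0.0005 -0.0023]
```

arm_command --rows '[{"ax": 0,"ay": 0,"az": 0,"x": 0,"y": 0.0395,"z": -0.0316,"jaw": 0.085},{"ax": 0,"ay": 0,"az": 0,"x": 0,"y": 0.0395,"z": -0.0316,"jaw": 0.085},{"ax": 0,"ay": 0,"az": 0,"x": 0,"y": 0.0395,"z": -0.0316,"jaw": 0.085},{"ax": 0,"ay": 0,"az": 0,"x": 0,"y": 0.0395,"z": -0.0316,"jaw": 0.085},{"ax": 0,"ay": 0,"az": 0,"x": 0,"y": 0.0395,"z": -0.0316,"jaw": 0.085},{"ax": 0,"ay": 0,"az": 0,"x": 0,"y": 0.0395,"z": -0.0316,"jaw": 0.085},{"ax": 0,"ay": 0,"az": 0,"x": 0,"y": 0.0395,"z": -0.0316,"jaw": 0.085},{"ax": 0,"ay": 0,"az": 0,"x": 0,"y": 0.0395,"z": -0.0316,"jaw": 0.085},{"ax": 0,"ay": 0,"az": 0,"x": 0,"y": 0.0395,"z": -0.0316,"jaw": 0.085},{"ax": 0,"ay": 0,"az": 0,"x": 0,"y": 0.0395,"z": -0.0316,"jaw": 0.085},{"ax": 0,"ay": 0,"az": 0,"x": 0,"y": 0.0395,"z": -0.0316,"jaw": 0.085},{"ax": 0,"ay": 0,"az": 0,"x": 0,"y": 0.0395,"z": -0.0316,"jaw": 0.085}]'

```text
time_s: 1.6
tool_pos: [0.521, -0.0481, 0.2529]
orientation: [[-0.001, 0.942, 0.334], [-0.0, 0.334, -0.942], [-1.0, -0.001, -0.0]]
wrist_force: [0.5, -1.2, -0.2]
finger_gap: 0.0852
```

arm_command --rows '[{"ax": -0.18,"ay": 0,"az": 0,"x": 0,"y": 0,"z": 0,"jaw": 0.045},{"ax": -0.18,"ay": 0,"az": 0,"x": 0,"y": 0,"z": 0,"jaw": 0.045},{"ax": -0.18,"ay": 0,"az": 0,"x": 0,"y": 0,"z": 0,"jaw": 0.045},{"ax": -0.18,"ay": 0,"az": 0,"x": 0,"y": 0,"z": 0,"jaw": 0.045},{"ax": -0.18,"ay": 0,"az": 0,"x": 0,"y": 0,"z": 0,"jaw": 0.045},{"ax": -0.18,"ay": 0,"az": 0,"x": 0,"y": 0,"z": 0,"jaw": 0.045},{"ax": -0.18,"ay": 0,"az": 0,"x": 0,"y": 0,"z": 0,"jaw": 0.045},{"ax": -0.18,"ay": 0,"az": 0,"x": 0,"y": 0,"z": 0,"jaw": 0.045},{"ax": -0.18,"ay": 0,"az": 0,"x": 0,"y": 0,"z": 0,"jaw": 0.045},{"ax": -0.18,"ay": 0,"az": 0,"x": 0,"y": 0,"z": 0,"jaw": 0.045},{"ax": -0.18,"ay": 0,"az": 0,"x": 0,"y": 0,"z": 0,"jaw": 0.045},{"ax": -0.18,"ay": 0,"az": 0,"x": 0,"y": 0,"z": 0,"jaw": 0.045}]'

```text
time_s: 3.1
tool_pos: [0.5204, -0.0497, 0.2527]
orientation: [[-0.001, -0.805, 0.593], [0.0, 0.593, 0.805], [-1.0, 0.001, -0.0]]
wrist_force: [-0.8, -0.1, -0.6]
finger_gap: 0.0449
```

arm_command --rows '[{"ax": -0.18,"ay": 0,"az": 0,"x": 0,"y": 0,"z": 0,"jaw": 0.045},{"ax": -0.18,"ay": 0,"az": 0,"x": 0,"y": 0,"z": 0,"jaw": 0.045},{"ax": -0.08,"ay": 0,"az": 0,"x": 0,"y": 0,"z": 0,"jaw": 0.045},{"ax": 0,"ay": 0,"az": 0,"x": 0,"y": 0,"z": 0,"jaw": 0.045}]'

```text
time_s: 3.6
tool_pos: [0.5204, -0.0497, 0.2528]
orientation: [[-0.001, -0.98, 0.2], [0.0, 0.2, 0.98], [-1.0, 0.001, -0.0]]
wrist_force: [-0.2, -0.1, 0.1]
finger_gap: 0.045
```

Run:
```python
from h import *
delta([.52,-.0494,.089],Rdown(np.pi/2-.20))
```

```text
t 3.6 pos [ 0.5204 -0.0497  0.2528] gap 0.04499773174260648 F [-0.1857 -0.092   0.0972] j [-0.1602 -0.1161  1.4371  0.      1.8216 -1.5294]
shift in current tool axes [0.1638 0.0003 0.0002] rotvec [-0.0016 -0.     -0.0009]
```

arm_command --rows '[{"ax": 0,"ay": 0,"az": 0,"x": 0.04,"y": 0,"z": 0,"jaw": 0.045},{"ax": 0,"ay": 0,"az": 0,"x": 0.04,"y": 0,"z": 0,"jaw": 0.045},{"ax": 0,"ay": 0,"az": 0,"x": 0.04,"y": 0,"z": 0,"jaw": 0.045},{"ax": 0,"ay": 0,"az": 0,"x": 0.03,"y": 0,"z": 0,"jaw": 0.045},{"ax": 0,"ay": 0,"az": 0,"x": 0.012,"y": 0,"z": 0,"jaw": 0.045},{"ax": 0,"ay": 0,"az": 0,"x": 0,"y": 0,"z": 0,"jaw": 0.045}]'

```text
time_s: 4.35
tool_pos: [0.5203, -0.0496, 0.0909]
orientation: [[-0.001, -0.98, 0.2], [0.0, 0.2, 0.98], [-1.0, 0.001, -0.0]]
wrist_force: [-0.8, -0.5, -0.1]
finger_gap: 0.045
```

Run:
```python
from h import *
s=bot.capture("side");cv2.imwrite("pics/s1.png",cv2.resize(s[120:240,270:420],None,fx=5,fy=5,interpolation=cv2.INTER_CUBIC))
```

```text
(no output)
```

View pics/s1.png

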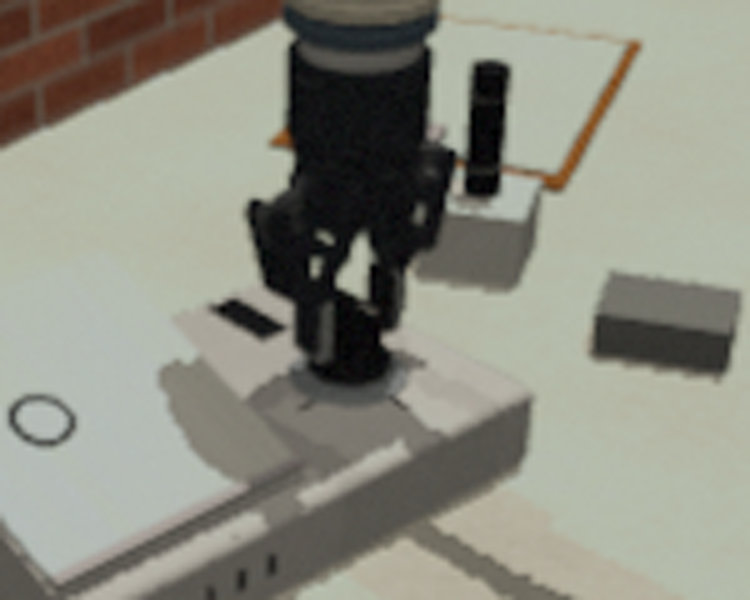

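The fingers straddle the bar at about (345,320) in the crop. Closing now.

arm_command --rows '[{"ax": 0,"ay": 0,"az": 0,"x": 0,"y": 0,"z": 0,"jaw": 0.005},{"ax": 0,"ay": 0,"az": 0,"x": 0,"y": 0,"z": 0,"jaw": 0.005},{"ax": 0,"ay": 0,"az": 0,"x": 0,"y": 0,"z": 0,"jaw": 0.005},{"ax": 0,"ay": 0,"az": 0,"x": 0,"y": 0,"z": 0,"jaw": 0.005},{"ax": 0,"ay": 0,"az": 0,"x": 0,"y": 0,"z": 0,"jaw": 0.005}]' --newtons 40

```text
time_s: 5.03
tool_pos: [0.5212, -0.0499, 0.0919]
orientation: [[0.002, -0.98, 0.2], [-0.001, 0.2, 0.98], [-1.0, -0.002, -0.0]]
wrist_force: [3.4, -2.1, 2.0]
finger_gap: 0.0112
```

arm_command --rows '[{"ax": 0,"ay": 0,"az": 0,"x": 0.002,"y": 0,"z": 0,"jaw": 0.005},{"ax": 0,"ay": 0,"az": 0,"x": 0.002,"y": 0,"z": 0,"jaw": 0.005},{"ax": 0,"ay": 0,"az": 0,"x": 0.0015,"y": 0,"z": 0,"jaw": 0.005},{"ax": 0,"ay": 0,"az": 0,"x": 0,"y": 0,"z": 0,"jaw": 0.005}]'

```text
time_s: 5.52
tool_pos: [0.5213, -0.0499, 0.0879]
orientation: [[0.003, -0.98, 0.2], [-0.001, 0.2, 0.98], [-1.0, -0.003, -0.0]]
wrist_force: [1.4, -1.3, 10.8]
finger_gap: 0.0114
```

arm_command --rows '[{"ax": 0,"ay": 0,"az": 0,"x": 0.001,"y": 0,"z": 0,"jaw": 0.005},{"ax": 0,"ay": 0,"az": 0,"x": 0,"y": 0,"z": 0,"jaw": 0.005}]'

```text
time_s: 5.78
tool_pos: [0.5214, -0.0499, 0.0878]
orientation: [[0.003, -0.98, 0.199], [-0.001, 0.199, 0.98], [-1.0, -0.003, -0.0]]
wrist_force: [-1.2, -1.7, 15.5]
finger_gap: 0.011
```

arm_command --rows '[{"ax": 0.1,"ay": 0,"az": 0,"x": 0,"y": 0,"z": 0,"jaw": 0.005},{"ax": 0.1,"ay": 0,"az": 0,"x": 0,"y": 0,"z": 0,"jaw": 0.005},{"ax": 0.1,"ay": 0,"az": 0,"x": 0,"y": 0,"z": 0,"jaw": 0.005},{"ax": 0.1,"ay": 0,"az": 0,"x": 0,"y": 0,"z": 0,"jaw": 0.005},{"ax": 0,"ay": 0,"az": 0,"x": 0,"y": 0,"z": 0,"jaw": 0.005}]'

```text
time_s: 6.4
tool_pos: [0.5212, -0.0503, 0.0878]
orientation: [[0.003, -0.824, 0.566], [-0.002, 0.566, 0.824], [-1.0, -0.003, 0.0]]
wrist_force: [-1.7, -2.8, 16.1]
finger_gap: 0.0111
```

```bash
python3 -c "
from h import *
o=bot.get_obs();print(o['moment'],o['wrist_force'])"
```

```text
[-0.5018  0.3142 -0.0337] [-1.6781 -2.8424 16.0665]
```

arm_command --rows '[{"ax": 0.12,"ay": 0,"az": 0,"x": 0,"y": 0,"z": 0,"jaw": 0.005},{"ax": 0.12,"ay": 0,"az": 0,"x": 0,"y": 0,"z": 0,"jaw": 0.005},{"ax": 0.12,"ay": 0,"az": 0,"x": 0,"y": 0,"z": 0,"jaw": 0.005},{"ax": 0.12,"ay": 0,"az": 0,"x": 0,"y": 0,"z": 0,"jaw": 0.005},{"ax": 0.12,"ay": 0,"az": 0,"x": 0,"y": 0,"z": 0,"jaw": 0.005},{"ax": 0.12,"ay": 0,"az": 0,"x": 0,"y": 0,"z": 0,"jaw": 0.005},{"ax": 0.1,"ay": 0,"az": 0,"x": 0,"y": 0,"z": 0,"jaw": 0.005},{"ax": 0,"ay": 0,"az": 0,"x": 0,"y": 0,"z": 0,"jaw": 0.005}]'

```text
time_s: 7.4
tool_pos: [0.5206, -0.0508, 0.0878]
orientation: [[0.001, -0.148, 0.989], [-0.002, 0.989, 0.148], [-1.0, -0.003, 0.001]]
wrist_force: [-5.1, -4.7, 16.9]
finger_gap: 0.0114
```

```bash
python3 -c "
from h import *
o=bot.get_obs();R=np.array(o['orientation']);print(o['moment'],o['wrist_force'],np.arctan2(R[1,2],R[0,2]))"
```

```text
[-0.6747  0.8129 -0.0117] [-5.1292 -4.737  16.8643] 0.148318565347689
```

arm_command --rows '[{"ax": 0.06,"ay": 0,"az": 0,"x": 0,"y": 0,"z": 0,"jaw": 0.005},{"ax": 0.04,"ay": 0,"az": 0,"x": 0,"y": 0,"z": 0,"jaw": 0.005},{"ax": 0,"ay": 0,"az": 0,"x": 0,"y": 0,"z": 0,"jaw": 0.005}]'

```text
time_s: 7.78
tool_pos: [0.5205, -0.0508, 0.0878]
orientation: [[0.001, -0.049, 0.999], [-0.002, 0.999, 0.049], [-1.0, -0.002, 0.001]]
wrist_force: [-4.3, -4.6, 16.9]
finger_gap: 0.0109
```

```bash
python3 -c "
from h import *
o=bot.get_obs();R=np.array(o['orientation']);print(o['moment'],o['wrist_force'],np.arctan2(R[1,2],R[0,2]))"
```

```text
[-0.7484  0.8903 -0.0437] [-4.2589 -4.5554 16.9046] 0.048984081869855735
```

arm_command --rows '[{"ax": 0.03,"ay": 0,"az": 0,"x": 0,"y": 0,"z": 0,"jaw": 0.005},{"ax": 0.03,"ay": 0,"az": 0,"x": 0,"y": 0,"z": 0,"jaw": 0.005},{"ax": 0,"ay": 0,"az": 0,"x": 0,"y": 0,"z": 0,"jaw": 0.005}]'

```text
time_s: 8.15
tool_pos: [0.5204, -0.0507, 0.0877]
orientation: [[0.001, 0.009, 1.0], [-0.003, 1.0, -0.009], [-1.0, -0.003, 0.001]]
wrist_force: [-5.3, -5.1, 18.0]
finger_gap: 0.0112
```

```bash
python3 -c "
from h import *
o=bot.get_obs();R=np.array(o['orientation']);print(o['moment'],o['wrist_force'],np.arctan2(R[1,2],R[0,2]))"
```

```text
[-0.8125  0.9163  0.6531] [-5.3154 -5.1134 17.993 ] -0.009475659606715486
```

arm_command --rows '[{"ax": 0,"ay": 0,"az": 0,"x": -0.003,"y": 0,"z": 0,"jaw": 0.005},{"ax": 0,"ay": 0,"az": 0,"x": -0.003,"y": 0,"z": 0,"jaw": 0.005},{"ax": 0,"ay": 0,"az": 0,"x": 0,"y": 0,"z": 0,"jaw": 0.045},{"ax": 0,"ay": 0,"az": 0,"x": 0,"y": 0,"z": 0,"jaw": 0.045},{"ax": 0,"ay": 0,"az": 0,"x": 0,"y": 0,"z": 0,"jaw": 0.045},{"ax": 0,"ay": 0,"az": 0,"x": -0.02,"y": 0,"z": 0,"jaw": 0.045},{"ax": 0,"ay": 0,"az": 0,"x": -0.05,"y": 0,"z": 0,"jaw": 0.045},{"ax": 0,"ay": 0,"az": 0,"x": -0.05,"y": 0,"z": 0,"jaw": 0.045},{"ax": 0,"ay": 0,"az": 0,"x": 0,"y": 0,"z": 0,"jaw": 0.06}]'

```text
time_s: 9.28
tool_pos: [0.5225, -0.0499, 0.2181]
orientation: [[0.011, 0.01, 1.0], [-0.002, 1.0, -0.01], [-1.0, -0.002, 0.011]]
wrist_force: [-0.2, 0.7, -0.7]
finger_gap: 0.0597
```

Run:
```python
from h import *
s=bot.capture("side");cv2.imwrite("pics/s2.png",cv2.resize(s[120:240,270:420],None,fx=5,fy=5,interpolation=cv2.INTER_CUBIC))
# probe grasp: tcp so grasp point at z .110
delta([.5876,-.3010,.22],Rdown(-.185))
```

```text
t 9.325 pos [ 0.5216 -0.0498  0.2148] gap 0.06001537284051938 F [ 0.2372 -0.4863 -0.3131] j [-0.1601 -0.1236  1.5111  0.0001  1.7479 -0.1502]
shift in current tool axes [-0.0046 -0.2506  0.0685] rotvec [0.1751 0.0063 0.0003]
```

View pics/s2.png

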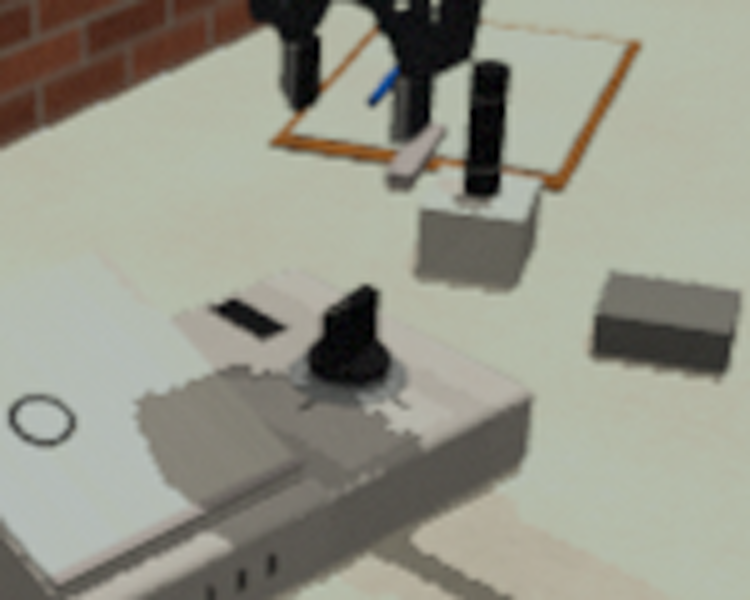

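arm_command --rows '[{"ax": 0,"ay": 0,"az": 0,"x": -0.0046,"y": -0.0418,"z": 0.0114,"jaw": 0.06},{"ax": 0,"ay": 0,"az": 0,"x": 0,"y": -0.0418,"z": 0.0114,"jaw": 0.06},{"ax": 0,"ay": 0,"az": 0,"x": 0,"y": -0.0418,"z": 0.0114,"jaw": 0.06},{"ax": 0,"ay": 0,"az": 0,"x": 0,"y": -0.0418,"z": 0.0114,"jaw": 0.06},{"ax": 0,"ay": 0,"az": 0,"x": 0,"y": -0.0418,"z": 0.0114,"jaw": 0.06},{"ax": 0,"ay": 0,"az": 0,"x": 0,"y": -0.0418,"z": 0.0114,"jaw": 0.06},{"ax": 0.175,"ay": 0.006,"az": 0,"x": 0,"y": 0,"z": 0,"jaw": 0.06},{"ax": 0,"ay": 0,"az": 0,"x": 0,"y": 0,"z": 0,"jaw": 0.06},{"ax": 0,"ay": 0,"az": 0,"x": 0,"y": 0,"z": 0,"jaw": 0.06}]'

```text
time_s: 10.45
tool_pos: [0.5863, -0.3006, 0.2149]
orientation: [[-0.007, 0.18, 0.984], [0.001, 0.984, -0.18], [-1.0, -0.0, -0.007]]
wrist_force: [-0.6, -0.9, 0.2]
finger_gap: 0.0599
```

Run:
```python
from h import *
t=bot.capture("top");t=np.clip(t*2.,0,255).astype('uint8');cv2.imwrite("pics/t3.png",cv2.resize(t[110:250,250:530],None,fx=2.8,fy=2.8,interpolation=cv2.INTER_CUBIC))
delta([.5876,-.3010,.115],Rdown(-.185))
```

```text
t 10.5 pos [ 0.5864 -0.3005  0.2152] gap 0.0598708392297459 F [ 0.2543 -0.8494  0.3609] j [-0.5241  0.2531  1.1177 -0.0024  1.7766 -0.3429]
shift in current tool axes [ 0.1002 -0.0002  0.0019] rotvec [ 0.0034 -0.0063  0.0003]
```

View pics/t3.png

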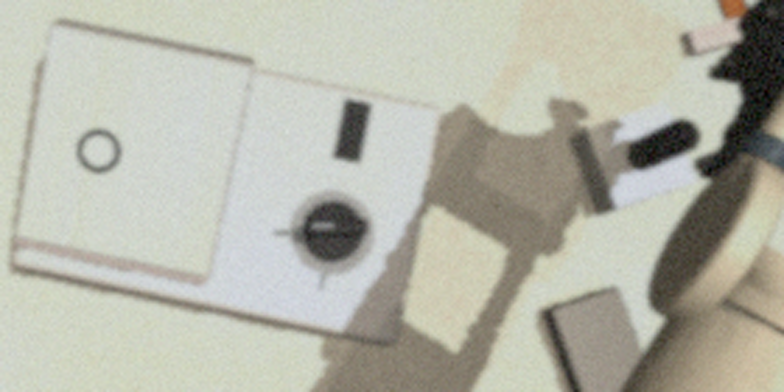

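arm_command --rows '[{"ax": 0.003,"ay": -0.006,"az": 0,"x": 0,"y": 0,"z": 0.001,"jaw": 0.06},{"ax": 0,"ay": 0,"az": 0,"x": 0.03,"y": 0,"z": 0,"jaw": 0.06},{"ax": 0,"ay": 0,"az": 0,"x": 0.03,"y": 0,"z": 0,"jaw": 0.06},{"ax": 0,"ay": 0,"az": 0,"x": 0.025,"y": 0,"z": 0,"jaw": 0.06},{"ax": 0,"ay": 0,"az": 0,"x": 0.012,"y": 0,"z": 0,"jaw": 0.06},{"ax": 0,"ay": 0,"az": 0,"x": 0,"y": 0,"z": 0,"jaw": 0.06}]'

```text
time_s: 11.25
tool_pos: [0.5871, -0.301, 0.1178]
orientation: [[-0.001, 0.186, 0.982], [0.0, 0.982, -0.186], [-1.0, -0.0, -0.001]]
wrist_force: [0.7, 0.6, -0.3]
finger_gap: 0.0599
```

Run:
```python
from h import *
s=bot.capture("side");cv2.imwrite("pics/s4.png",cv2.resize(s[90:190,320:430],None,fx=6,fy=6,interpolation=cv2.INTER_CUBIC))
delta([.5876,-.3010,.118],Rdown(-.185))
```

```text
t 11.3 pos [ 0.5876 -0.3014  0.1191] gap 0.060288847847426906 F [1.0865 0.5629 0.6792] j [-0.5252  0.2658  1.2729 -0.0005  1.602  -0.3376]
shift in current tool axes [ 0.0011  0.0004 -0.    ] rotvec [-0.0026  0.0007  0.0007]
```

View pics/s4.png

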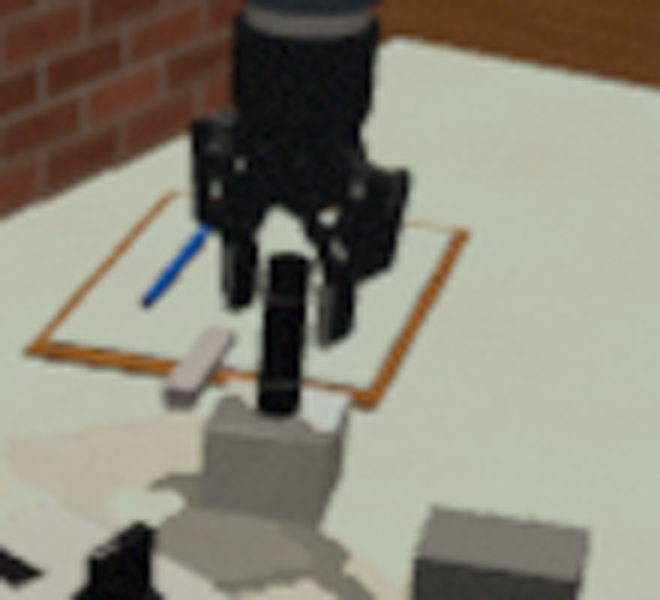

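The probe at (283,330) sits between the fingers. I'll close on it and lift.

arm_command --rows '[{"ax": 0,"ay": 0,"az": 0,"x": 0,"y": 0,"z": 0,"jaw": 0.01},{"ax": 0,"ay": 0,"az": 0,"x": 0,"y": 0,"z": 0,"jaw": 0.01},{"ax": 0,"ay": 0,"az": 0,"x": 0,"y": 0,"z": 0,"jaw": 0.01},{"ax": 0,"ay": 0,"az": 0,"x": 0,"y": 0,"z": 0,"jaw": 0.01},{"ax": 0,"ay": 0,"az": 0,"x": 0,"y": 0,"z": 0,"jaw": 0.01},{"ax": 0,"ay": 0,"az": 0,"x": 0,"y": 0,"z": 0,"jaw": 0.01}]' --newtons 50

```text
time_s: 12.05
tool_pos: [0.5878, -0.3017, 0.12]
orientation: [[0.002, 0.187, 0.982], [-0.002, 0.982, -0.187], [-1.0, -0.001, 0.002]]
wrist_force: [-0.8, 0.7, 5.6]
finger_gap: 0.0252
```

arm_command --rows '[{"ax": 0,"ay": 0,"az": 0,"x": -0.01,"y": 0,"z": 0,"jaw": 0.01},{"ax": 0,"ay": 0,"az": 0,"x": -0.02,"y": 0,"z": 0,"jaw": 0.01},{"ax": 0,"ay": 0,"az": 0,"x": -0.03,"y": 0,"z": 0,"jaw": 0.01},{"ax": 0,"ay": 0,"az": 0,"x": -0.04,"y": 0,"z": 0,"jaw": 0.01},{"ax": 0,"ay": 0,"az": 0,"x": -0.04,"y": 0,"z": 0,"jaw": 0.01},{"ax": 0,"ay": 0,"az": 0,"x": -0.03,"y": 0,"z": 0,"jaw": 0.01},{"ax": 0,"ay": 0,"az": 0,"x": 0,"y": 0,"z": 0,"jaw": 0.01},{"ax": 0,"ay": 0,"az": 0,"x": 0,"y": 0,"z": 0,"jaw": 0.01}]'

```text
time_s: 13.05
tool_pos: [0.5873, -0.3012, 0.2872]
orientation: [[-0.001, 0.187, 0.982], [0.0, 0.982, -0.187], [-1.0, -0.0, -0.001]]
wrist_force: [-0.0, 0.4, -1.9]
finger_gap: 0.0247
```

Run:
```python
from h import *
s=bot.capture("side");cv2.imwrite("pics/s5.png",cv2.resize(s[60:190,310:430],None,fx=5,fy=5,interpolation=cv2.INTER_CUBIC))
# tip_end target: ring centre
r=np.array([.5766,.1388,.0905]);R=Rdown(-.185,.35);n=-R[:,0]
L=.087+.020-.0  # grip-> tip guess: TCP z .1188 at grasp, tip .008
print("n",n,"TCP at tip 40mm above", r+n*(.11+.04))
delta([.5876,-.3010,.29],Rdown(-.185))
```

```text
n [-0.337   0.0631  0.9394] TCP at tip 40mm above [0.526  0.1483 0.2314]
t 13.1 pos [ 0.5871 -0.3011  0.2862] gap 0.024670387473001838 F [ 0.4265  0.0874 -1.1461] j [-0.5252  0.2719  0.9698 -0.0005  1.9028 -0.3374]
shift in current tool axes [-0.0038  0.0002  0.0004] rotvec [-0.003  -0.0029 -0.0005]
```

View pics/s5.png

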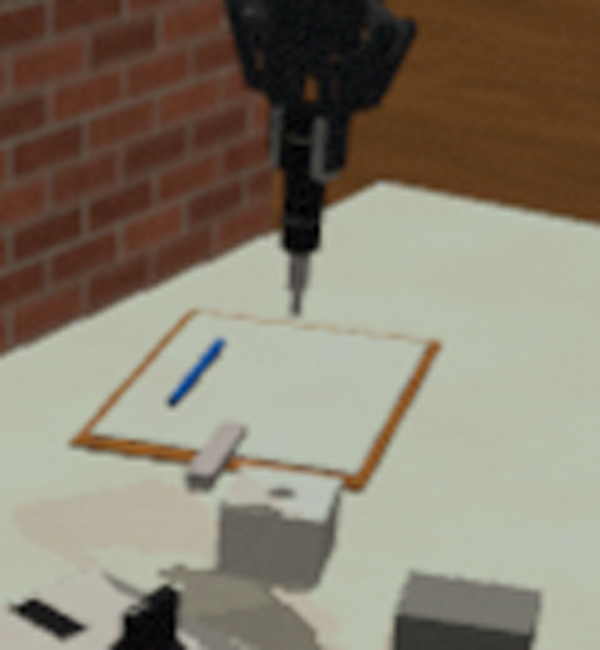

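arm_command --rows '[{"ax": 0,"ay": 0,"az": 0,"x": 0,"y": 0.02,"z": -0.007,"jaw": 0.01},{"ax": 0,"ay": 0,"az": 0,"x": 0,"y": 0.043,"z": -0.0145,"jaw": 0.01},{"ax": 0,"ay": 0,"az": 0,"x": 0,"y": 0.043,"z": -0.0145,"jaw": 0.01},{"ax": 0,"ay": 0,"az": 0,"x": 0,"y": 0.043,"z": -0.0145,"jaw": 0.01},{"ax": 0,"ay": 0,"az": 0,"x": 0,"y": 0.043,"z": -0.0145,"jaw": 0.01},{"ax": 0,"ay": 0,"az": 0,"x": 0,"y": 0.043,"z": -0.0145,"jaw": 0.01},{"ax": 0,"ay": 0,"az": 0,"x": 0,"y": 0.043,"z": -0.0145,"jaw": 0.01},{"ax": 0,"ay": 0,"az": 0,"x": 0,"y": 0.043,"z": -0.0145,"jaw": 0.01},{"ax": 0,"ay": 0,"az": 0,"x": 0,"y": 0.043,"z": -0.0145,"jaw": 0.01},{"ax": 0,"ay": 0,"az": 0,"x": 0,"y": 0.043,"z": -0.0145,"jaw": 0.01},{"ax": 0,"ay": 0,"az": 0,"x": 0,"y": 0.023,"z": -0.0075,"jaw": 0.01},{"ax": 0,"ay": 0,"az": 0,"x": 0,"y": 0,"z": 0,"jaw": 0.01}]'

```text
time_s: 14.6
tool_pos: [0.5245, 0.1497, 0.286]
orientation: [[-0.003, 0.184, 0.983], [-0.001, 0.983, -0.184], [-1.0, -0.002, -0.003]]
wrist_force: [0.4, -0.3, -1.0]
finger_gap: 0.0248
```

Run:
```python
from h import *
delta([.5254,.1484,.2333],Rdown(-.185,.35))
```

```text
t 14.6 pos [0.5245 0.1497 0.286 ] gap 0.024750559985484238 F [ 0.3664 -0.2888 -1.0246] j [ 0.2158 -0.0437  1.3095 -0.0003  1.8794  0.4007]
shift in current tool axes [ 0.0527 -0.001   0.0013] rotvec [ 0.0003 -0.3532  0.0016]
```

arm_command --rows '[{"ax": 0,"ay": 0,"az": 0,"x": 0.02,"y": 0,"z": 0,"jaw": 0.01},{"ax": 0,"ay": 0,"az": 0,"x": 0.0327,"y": -0.001,"z": 0.0013,"jaw": 0.01},{"ax": 0,"ay": -0.088,"az": 0,"x": 0,"y": 0,"z": 0,"jaw": 0.01},{"ax": 0,"ay": -0.088,"az": 0,"x": 0,"y": 0,"z": 0,"jaw": 0.01},{"ax": 0,"ay": -0.088,"az": 0,"x": 0,"y": 0,"z": 0,"jaw": 0.01},{"ax": 0,"ay": -0.088,"az": 0,"x": 0,"y": 0,"z": 0,"jaw": 0.01},{"ax": 0,"ay": 0,"az": 0,"x": 0,"y": 0,"z": 0,"jaw": 0.01},{"ax": 0,"ay": 0,"az": 0,"x": 0,"y": 0,"z": 0,"jaw": 0.01}]'

```text
time_s: 15.6
tool_pos: [0.5264, 0.1463, 0.2349]
orientation: [[0.337, 0.188, 0.923], [-0.065, 0.982, -0.176], [-0.939, -0.001, 0.343]]
wrist_force: [0.8, 0.4, -1.7]
finger_gap: 0.025
```

Run:
```python
from h import *
delta([.5254,.1484,.2333],Rdown(-.185,.35))
s=bot.capture("side");t=bot.capture("top");cv2.imwrite("pics/s6.png",s);cv2.imwrite("pics/t6.png",t)
cv2.imwrite("pics/s6c.png",cv2.resize(s[110:250,220:340],None,fx=4.2,fy=4.2,interpolation=cv2.INTER_CUBIC))
cv2.imwrite("pics/t6c.png",cv2.resize(np.clip(t[110:230,240:360]*2.,0,255).astype('uint8'),None,fx=5,fy=5,interpolation=cv2.INTER_CUBIC))
```

```text
t 15.6 pos [0.5264 0.1463 0.2349] gap 0.025042653623025126 F [ 0.828   0.4255 -1.6718] j [ 0.3041 -0.3178  1.6759 -0.1647  1.4742  0.483 ]
shift in current tool axes [ 0.0011  0.0019 -0.0018] rotvec [-0.0031 -0.      0.0024]
```

View pics/s6c.png

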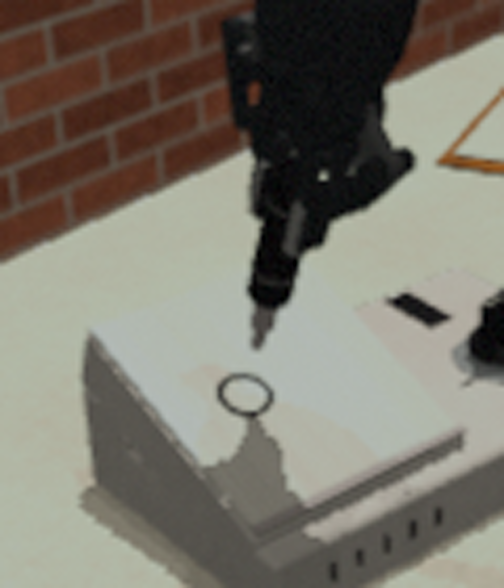

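View pics/t6c.png

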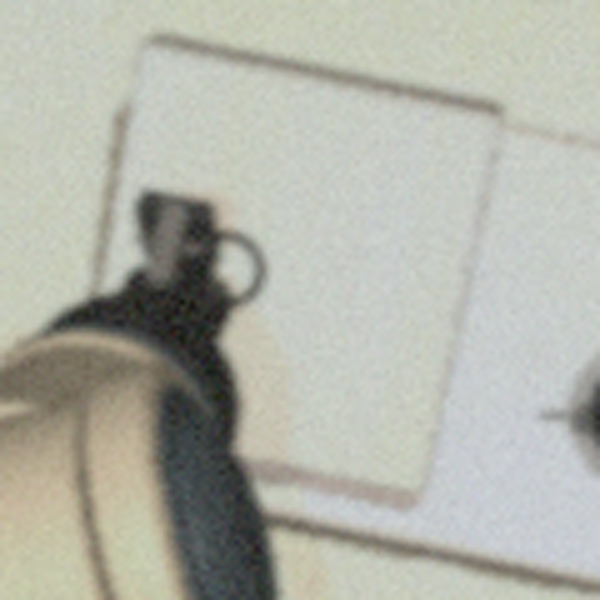

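Run:
```python
from h import *
s=cv2.imread("pics/s6.png")
o=bot.get_obs();R=np.array(o['orientation']);p=np.array(o['tool_pos']);print(p,R[:,0])
for L in(.0,.03,.070,.094,.112):
    q=proj("side",p+L*R[:,0]);print(L,q,"crop",((q-[220,110])+.5)*4.2-.5)
r=np.array([.5766,.1388,.0905]);n=-Rdown(-.185,.35)[:,0]
print("ring proj",proj("side",r),[proj("side",r+n*h) for h in(.02,.04)])
# top-view check of the ring/dryer now
cv2.imwrite("pics/s6d.png",cv2.resize(s[150:215,260:310],None,fx=9,fy=9,interpolation=cv2.INTER_CUBIC))
```

```text
[0.5268 0.1465 0.2352] [ 0.3372 -0.0653 -0.9392]
0.0 [288.8436 157.2823] crop [290.7433 200.1857]
0.03 [286.5398 167.1097] crop [281.0672 241.4606]
0.07 [283.6401 179.4787] crop [268.8885 293.4105]
0.094 [281.9878 186.5271] crop [261.9486 323.0138]
0.112 [280.7888 191.6415] crop [256.913  344.4941]
ring proj [278.0971 203.746 ] [array([279.3623, 198.396 ]), array([280.6667, 192.8805])]
```

View pics/s6d.png

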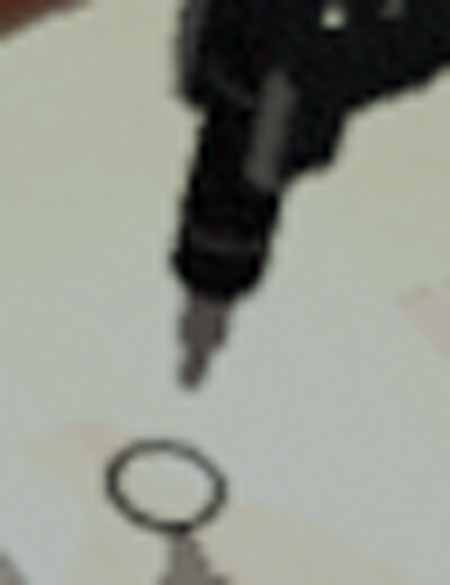

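arm_command --rows '[{"ax": 0,"ay": 0,"az": 0.002,"x": 0,"y": 0.0015,"z": -0.0015,"jaw": 0.01},{"ax": 0,"ay": 0,"az": 0,"x": 0.015,"y": 0,"z": 0,"jaw": 0.01},{"ax": 0,"ay": 0,"az": 0,"x": 0.013,"y": 0,"z": 0,"jaw": 0.01},{"ax": 0,"ay": 0,"az": 0,"x": 0.005,"y": 0,"z": 0,"jaw": 0.01},{"ax": 0,"ay": 0,"az": 0,"x": 0,"y": 0,"z": 0,"jaw": 0.01},{"ax": 0,"ay": 0,"az": 0,"x": 0,"y": 0,"z": 0,"jaw": 0.01}]'

```text
time_s: 16.45
tool_pos: [0.5366, 0.1467, 0.2044]
orientation: [[0.34, 0.186, 0.922], [-0.063, 0.983, -0.175], [-0.938, 0.002, 0.345]]
wrist_force: [-0.2, -0.2, -1.1]
finger_gap: 0.025
```

Run:
```python
from h import *
r=np.array([.5766,.1388,.0905]);R=Rdown(-.185,.35);n=-R[:,0]
delta(r+n*.112,R)
o=bot.get_obs();tip=np.array(o['tool_pos'])+.112*np.array(o['orientation'])[:,0];print(R.T@(tip-r))
s=bot.capture("side");cv2.imwrite("pics/s7.png",cv2.resize(s[150:225,250:310],None,fx=8,fy=8,interpolation=cv2.INTER_CUBIC));cv2.imwrite("pics/s7f.png",s)
q=proj("side",tip);print(q,(q-[250,150]+.5)*8)
t=bot.capture("top");cv2.imwrite("pics/t7.png",cv2.resize(np.clip(t[130:200,250:320]*2.,0,255).astype('uint8'),None,fx=8,fy=8,interpolation=cv2.INTER_CUBIC))
```

```text
t 16.45 pos [0.5366 0.1467 0.2044] gap 0.02495649197917251 F [-0.1995 -0.1958 -1.1375] j [ 0.297  -0.295   1.712  -0.1622  1.4111  0.4851]
shift in current tool axes [ 0.009  -0.0004 -0.0008] rotvec [-0.0027  0.0026 -0.0007]
[-0.009   0.0005  0.0011]
[278.2543 201.1387] [230.0347 413.1094]
```

View pics/s7.png

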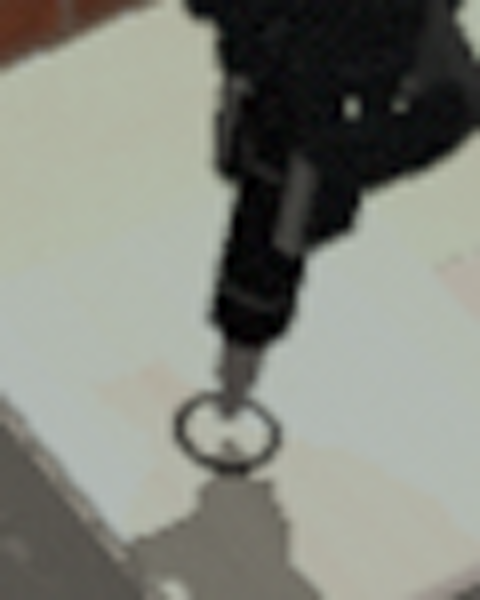

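View pics/t7.png

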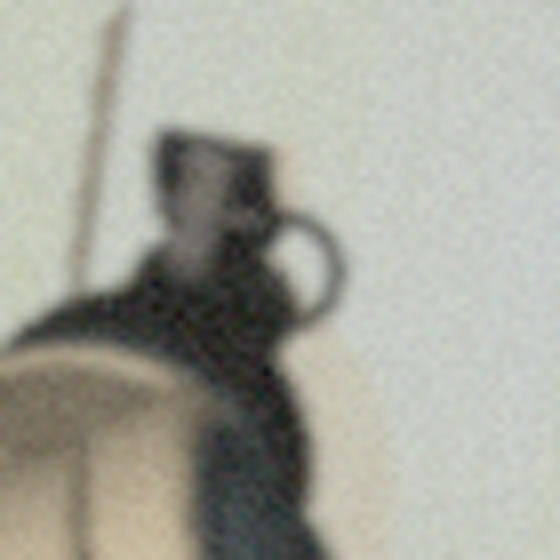

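```bash
cat >> h.py <<'E'
def avg(k=16):
    n=-Rdown(-.185,.35)[:,0];F=[];P=[];X=[]
    for i in range(k):
        bot.capture("side");o=bot.get_obs();F.append(o['wrist_force']);P.append(o['tool_pos']);X.append(np.array(o['orientation'])[:,0])
    F=np.array(F)@n;p=np.mean(P,0);x=np.mean(X,0);r=np.array([.5766,.1388,.0905])
    print("t",o['time_s'],"Fn %.2f +- %.2f"%(F.mean(),F.std()/k**.5),"tip rel (tool axes x,y,z)",Rdown(-.185,.35).T@(p+.112*x-r),"xaxis",Rdown(-.185,.35).T@x)
E
python3 -c "
from h import *
avg()"
```

```text
t 17.35 Fn -0.85 +- 0.10 tip rel (tool axes x,y,z) [-0.0087  0.0004  0.0009] xaxis [1.     0.0006 0.0023]
```

arm_command --rows '[{"ax": 0,"ay": 0.002,"az": 0,"x": 0.003,"y": -0.0005,"z": -0.001,"jaw": 0.01},{"ax": 0,"ay": 0,"az": 0,"x": 0.003,"y": 0,"z": 0,"jaw": 0.01},{"ax": 0,"ay": 0,"az": 0,"x": 0,"y": 0,"z": 0,"jaw": 0.01}]'

```text
time_s: 17.73
tool_pos: [0.5374, 0.1458, 0.1973]
orientation: [[0.336, 0.186, 0.923], [-0.063, 0.982, -0.175], [-0.94, 0.001, 0.342]]
wrist_force: [-0.5, -0.5, -0.5]
finger_gap: 0.0249
```

```bash
python3 -c "
from h import *
avg()"
```

```text
t 18.525 Fn -0.68 +- 0.11 tip rel (tool axes x,y,z) [-0.0026 -0.0001 -0.0004] xaxis [1.     0.0005 0.0001]
```

arm_command --rows '[{"ax": 0,"ay": 0,"az": 0,"x": 0.0025,"y": 0,"z": 0,"jaw": 0.01},{"ax": 0,"ay": 0,"az": 0,"x": 0.0025,"y": 0,"z": 0,"jaw": 0.01},{"ax": 0,"ay": 0,"az": 0,"x": 0,"y": 0,"z": 0,"jaw": 0.01}]'

```text
time_s: 18.9
tool_pos: [0.5392, 0.1456, 0.1931]
orientation: [[0.337, 0.186, 0.923], [-0.063, 0.983, -0.175], [-0.939, 0.001, 0.343]]
wrist_force: [-0.6, 0.2, -0.1]
finger_gap: 0.0249
```

```bash
python3 -c "
from h import *
avg(24)"
```

```text
t 20.1 Fn 0.01 +- 0.13 tip rel (tool axes x,y,z) [ 0.0024 -0.0001 -0.0005] xaxis [1.     0.0005 0.    ]
```

arm_command --rows '[{"ax": 0,"ay": 0,"az": 0,"x": 0.002,"y": 0,"z": 0,"jaw": 0.01},{"ax": 0,"ay": 0,"az": 0,"x": 0.002,"y": 0,"z": 0,"jaw": 0.01},{"ax": 0,"ay": 0,"az": 0,"x": 0,"y": 0,"z": 0,"jaw": 0.01}]'

```text
time_s: 20.48
tool_pos: [0.5407, 0.1454, 0.1895]
orientation: [[0.337, 0.186, 0.923], [-0.063, 0.983, -0.175], [-0.939, 0.001, 0.343]]
wrist_force: [-0.7, 0.3, 1.0]
finger_gap: 0.0245
```

```bash
python3 -c "
from h import *
avg(40)
s=bot.capture('side');cv2.imwrite('pics/s8f.png',s);cv2.imwrite('pics/s8.png',cv2.resize(s[170:220,255:305],None,fx=12,fy=12,interpolation=cv2.INTER_CUBIC))
r=np.array([.5766,.1388,.0905]);n=-Rdown(-.185,.35)[:,0]
for h in(0,.012,.018,.036,.042):print(h,(proj('side',r+n*h)-[255,170]+.5)*12)
"
```

```text
t 22.475 Fn 1.11 +- 0.09 tip rel (tool axes x,y,z) [ 0.0064 -0.0001 -0.0004] xaxis [1.     0.0005 0.0002]
0 [283.1646 410.9517]
0.012 [292.2193 372.6656]
0.018 [296.8086 353.2603]
0.036 [310.8315 293.9669]
0.042 [315.5927 273.8349]
```

View pics/s8.png

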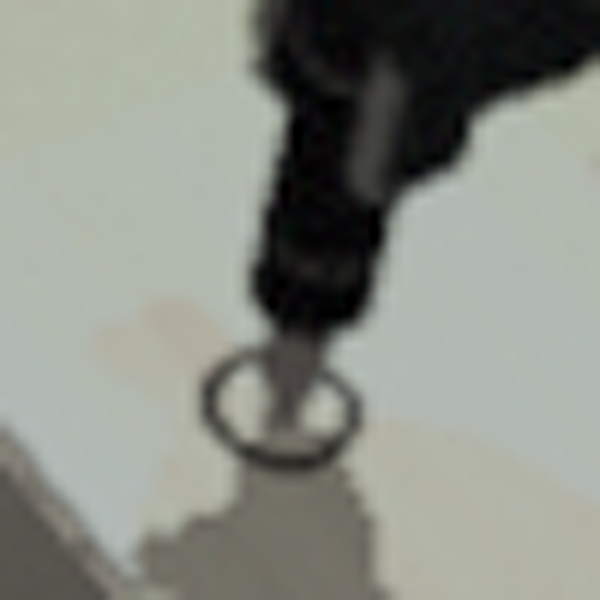

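View pics/s8f.png

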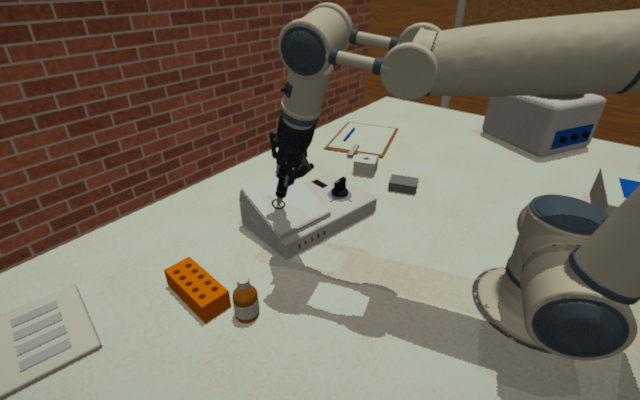

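The tip is in the ring at (278,203), the knob at (340,188) is up and turned, and the rack, bottle and box haven't moved. Handing in.

```bash
python3 -c "
from station import bot
print(bot.hand_in())"
```

```text
the job is handed in; nothing more can be done
None
```

I switched the dryer on and handed the job in at about 22.5 s with the probe still gripped and pressed on the ring; `bot.hand_in()` gives no verdict.

- **Knob:** I pressed it until it bottomed out, with up to 18 N measured at the wrist. I then turned it clockwise until the moment rose to about 0.65 N m at the stop, and released it. Pictures afterwards show it sprung up and pointing at the "on" mark.
- **Probe position:** the pose readings put the tip within 1 mm of the ring's centre. The side view shows it in the middle of the ring. The top view was blocked by the gripper there, so I could not check it from above.
- **Squareness:** the tool axis was within about 0.001 rad of the plate normal I worked out. That leaves out any slight tilt of the probe in the grip and up to about 0.01 rad of error in the dryer's measured heading.
- **Tip press:** force and position agree roughly, not exactly. The force rise of about 1.9 N (2.2 N if I use the stated probe weight as the baseline) means 5.5–6.8 mm pushed in. The pose gives 6.4 mm, and half in is 6 mm. An earlier, shallower check differed more: 1.1 mm by force and 2.4 mm by pose.
- **Other things:** the box, bottle and rack look unmoved in the last side picture.

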